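# Shut and lock the medicine drawer with a fingertip

### The job

Push the white steel medicine drawer fully shut with a fingertip; then press a fingertip on the knurled face of the round brass lock core on top of the unit and turn it clockwise by exactly one click, so that its index bar points at the middle of the three notches, and take the hand away. Do not squeeze the core between the fingers or pull it up out of its socket, do not lean hard on it, do not turn it past that click, and leave the jar, tube, thermometer, tin, cup and roll where they are.

Things in the scene. Friction and masses are not known exactly. Their poses are not given: they have to be found in the camera images.
- unit: White painted steel drawer unit, fixed to the shelf: 140 mm deep (its x), 200 mm wide (its y), 78 mm high. Origin: centre of its underside; x points from its front to its back, so the drawer opens towards its -x; z up. The brass lock core is on its top, on its z axis, in a fixed steel collar that is 34.5 to 42.5 mm from the axis and 4 mm high, with three black notch marks: the middle one at the unit's +x (away from the drawer's front), the others 40 degrees either side.
- drawer_front (a point): Centre of the outer face of the drawer's white front panel (204 mm wide, 66 mm high, 10 mm thick; lower edge 5 mm, upper edge 71 mm above the shelf; its blank paper label and two small clips lie practically flush round the middle). Axes as the unit's: -x points out of the face. When shut it lies 81 mm in front (-x) of the unit's origin.
- drawer (a joint): How far the drawer is open, m: 0 fully shut (a stop), grows as it comes out towards the unit's -x. It slides along the unit's x with about 2 N of friction and stays where it is left.
- core_face (a point): Centre of the flat knurled top face of the brass lock core, a low disc: face 60 mm across, 66 mm at its foot, bevelled edge; face 90 mm above the shelf (8 mm above the collar) when not pressed. z up; the point turns with the core.
- core: The brass lock core itself, turning and sinking with the two joints below; origin on its axis at the level of the unit's top (12 mm below its face). It bears a firm fingertip press; over 35 N of finger force on it is too much.
- core_index (a point): Point on the core's face 28 mm from its axis, at the outer end of the black index bar (16 mm long, flat against the face) that shows where the core points.
- core_turn (a joint): Turn of the core about the vertical, rad, growing clockwise seen from above. It has three detents: 0 (unlocked, where it starts or close to it), 0.70 (locked, index bar at the middle notch), 1.40 (removal position). Between them it springs into the nearer one (the tipping points are about 0.35 and 1.05). About 0.032 N m turns it over a click; pressing on the face with 8 N gives a fingertip ample friction.
- core_press (a joint): How far the core is pressed down into its sprung socket, m: 0 at rest, 0.006 at the bottom; it pushes back with 1.5 N per mm (9 N at the bottom). Negative when it is pulled up (to -0.006). The core can be turned at any depth.
- jar_mid (a point): Middle of a cobalt glass jar, 60 mm across, 85 mm high, upright. Bystander.
- tube_mid (a point): Middle of an upright aluminium tablet tube, 28 mm across, 89 mm high. Bystander.
- thermometer_mid (a point): Middle of a white plastic digital thermometer lying flat, 132 mm long along its x, 22 mm wide, 12 mm high. Bystander.
- tin_mid (a point): Middle of a nickel-plated dressing tin, 93 x 123 x 44 mm high. Bystander.
- cup_mid (a point): Middle of a clear medicine cup, 40 mm across, 32 mm high. Bystander.
- roll_mid (a point): Middle of a paper-white roll of tape lying flat, 48 mm across, 25 mm high. Bystander.

How it is judged:
By the outcome, as a careful person would: the job done as asked, in the order asked, and still so for the second after the job is handed in, with the robot touching nothing.
It also fails if it takes over 48 s, if anything falls off the work surface, if the arm or the gripper's body presses on something with over 40 N, if the wrist force passes 120 N, or if a joint passes its speed limit or range.

### The arm

A 6-joint arm with a two-finger parallel gripper is mounted at the origin on the work surface. World frame = base frame: x ahead of the robot, y to its left, z up, the work surface at z = 0. Lengths are in mm, angles in rad, forces in N, time in s.
With the tool pointing down it reaches from about 400 to 825 mm from the base axis. Payload 7 kg.
Tool frame: the origin (TCP) lies midway between the tips of the shut fingers; the grasp point (between the pads) lies 19 mm behind it (env.tcp_to_grasp is the distance from the TCP to the grasp point, in mm); z points along the fingers, y is the line along which they close (so a half turn about z gives the same grasp; the last joint's range is limited). The gripper opens to 85 mm and grips with 20 to 120 N. Pads are 22 mm wide; open, the fingers measure 114 mm over their backs; the gripper's body (76 mm by 85 mm) begins 54 mm behind the grasp point. The pads swing forward as they close: fully open they stand 13 mm farther back than shut.
Start: joints at [-0.875, 0.359, 0.012, 0, -1.224, -0.288], TCP at [267.671, -619.635, 231.302] pointing down, gripper open.
Joint ranges: [-3.07, 3.07], [-1.43, 2.12], [-1.02, 1.25], [-3.03, 1.67], [-3.05, -0], [-3.03, 3.03]. Speed limits (rad/s): [2.39, 2.39, 3.01, 3.14, 3.14, 3.14].

### API

Orientations are given as [roll, pitch, yaw] about the fixed x, y, z axes, in that order (R = Rz(yaw) Ry(pitch) Rx(roll)).
In Python, from bench import env, viewer, sign_off gives the robot as it stands. The module is installed in compiled form; this text tells all that it offers.
- The arm moves only by the shell command python3 -m creep 'ROWS' [OPENING] [FORCE]. ROWS is JSON, a list of rows, each a list of 4 numbers: the shift along the tool's x, y, z in m, then the turn about the tool's z in rad. In form: [[tx, ty, tz, roll], ...]. A call has 1 to 20 rows; each row shifts and turns the commanded pose from where the row before left it, along the tool's axes as they then stand; what a row does not reach is not made up. A row lasts 1/8 s, in which the tool goes at most 62.5 mm and 10.7 degrees, less where a joint would pass 70% of its speed; a pose out of reach is approached as far as the arm can. A call with a gripper value outside its range is refused whole. OPENING is the finger opening in m, from 0 to 0.0854, set as the call begins (- or left out, the last holds). The fingers move at their own pace and stop on an object; FORCE is the grip in N (left out, the last holds). Time passes only in rows, so rows that do not move let the fingers close. It gives the time, the measured TCP pose, the force, the opening and the grip force at its end, in the units of the state.
- env.read_state(): the state, without advancing time (a new reading comes with each control period).
- viewer.capture(name): name is "scene" or "top"; returns a dict with "color" (384x512x3 uint8, blue, green, red), "z_map" (384x512 float32, mm along the optical axis (not along the pixel's ray), 0 where there is no reading), "fx", "fy", "cx", "cy" (pixels), "dist" ([k1, k2, p1, p2, k3] as OpenCV has them; the pictures are not rectified), "R" (3x3) and "t" (3): a world point X has camera coordinates R X + t. Camera axes: x right, y down, z forward; pixel columns grow to the right and rows downward; lengths in mm; the calibration is good to about 2 mm. A picture is of the moment at which its call begins.
- sign_off(): hands the job in; it is judged then, once.
Trained networks look in a picture, given as the dict that the camera call returned (one of the last four; its "shot" number tells which), for a name from the list of things; names that differ only in an ending like _2 or _b are one class to them, and where a whole thing is asked for, a point or a joint stands for the part that bears it (a point fixed in the world has none). Each returns a list of dicts, best first, with "p" (0 to 1); they miss things now and then, are a little off and sometimes report something else, mostly with a low value. They report only what shows in the picture. A call takes as long as a camera call.
- viewer.find_in(picture, target): "position" ([column, row] in pixels, amid what is visible of it).
- viewer.tip_of(picture, target): "position" ([column, row] in pixels: a listed point, or the origin of a listed thing).
The state is a dict: "clock": time; "joints": joint angles; "qd": joint speeds; "joint_torque": joint torques, N m; "tool_pos": TCP position; "ee_rot": TCP orientation; "force": force on the tool from outside, world axes, zero at the start; "ft_torque": the same for the moment, N m; "grip_width": finger opening in mm; "grasp_force": force on a finger pad.
Only numpy, scipy, OpenCV 4.12 (cv2) and the standard library are available. Lean on these libraries where they do the work, as an engineer would, in place of code of your own. Each camera call takes 0.05 s, during which the arm holds its last target. There are 200 camera calls.

## Working session

There is one attempt and no reset: what is moved stays moved. The work goes in short steps, Python scripts to look and compute and a shell command to move; the robot and the scene stay as the last step left them, time stands still between calls to the robot, and variables do not carry over. Pictures are saved under pics/ and viewed, at most 10 in all, crops included, and the job is handed in when it is done.

```bash
mkdir -p pics; cat > h.py <<'E'
import numpy as np, cv2
from bench import env, viewer
def ray(p,px):
    K=np.array([[p["fx"],0,p["cx"]],[0,p["fy"],p["cy"]],[0,0,1]]);
    u=cv2.undistortPoints(np.array([[px]],float),K,np.array(p["dist"],float))[0,0]
    return np.array([u[0],u[1],1.])
def world(p,px,z=None):
    R=np.array(p["R"]);t=np.array(p["t"]);r=ray(p,px)
    if z is None:
        c,q=int(round(px[0])),int(round(px[1])); w=p["z_map"][max(0,q-1):q+2,max(0,c-1):c+2]; w=w[w>0]
        if not len(w): return None
        return R.T@(r*np.median(w)-t)
    d=R.T@r;o=-R.T@t
    return o+d*(z-o[2])/d[2]
E
cat > a.py <<'E'
from h import *
np.set_printoptions(precision=1,suppress=True)
s=env.read_state();print(s["clock"],s["tool_pos"],s["ee_rot"],s["grip_width"])
ims=[]
for n in("scene","top"):
    p=viewer.capture(n);ims.append(p["color"])
    for k,z in(("core_face",90),("core_index",90),("drawer_front",38),("unit",0),("jar_mid",42),("tube_mid",44),("thermometer_mid",6),("tin_mid",22),("cup_mid",16),("roll_mid",12)):
        r=viewer.tip_of(p,k)
        for d in r[:1]: print(n,k,round(d["p"],2),np.array(d["position"]),"z:",world(p,d["position"],z),"dep:",world(p,d["position"]))
cv2.imwrite("pics/s1.png",ims[0]);cv2.imwrite("pics/t1.png",ims[1])
E
python3 a.py
```

```text
0.0 [ 267.5 -619.2  230.4] [ 3.1 -0.  -2.7] 85.59784528779949
scene core_face 0.84 [253.3 187.8] z: [627.8 -10.9  90. ] dep: [630.  -10.1  92.1]
scene core_index 0.82 [262.6 191.3] z: [632.6  13.8  90. ] dep: [633.1  13.9  90.5]
scene drawer_front 0.97 [269.5 178.6] z: [523.1  -0.2  38. ] dep: [571.7  12.9  80.2]
scene unit 0.69 [256.3 215.4] z: [628.8  -2.4   0. ] dep: [698.   19.7  74.7]
scene jar_mid 0.77 [320.8 216.2] z: [621.8 156.8  42. ] dep: [651.  158.6  71.2]
scene tube_mid 0.63 [200.4 179.4] z: [ 591.2 -169.5   44. ] dep: [ 622.9 -152.    74.1]
scene thermometer_mid 0.58 [345.3 199.9] z: [505.7 205.8   6. ] dep: [512.1 205.7  11.7]
scene tin_mid 0.7 [176.  185.1] z: [ 610.5 -234.5   22. ] dep: [ 631.8 -220.2   43.5]
scene cup_mid 0.6 [258.4 259.1] z: [769.9  48.6  16. ] dep: [760.5  45.7   3.1]
scene roll_mid 0.93 [207.5 244.4] z: [763.9 -76.3  12. ] dep: [773.7 -70.8  25.2]
top core_face 0.83 [270.7 177.2] z: [630.8  -5.8  90. ] dep: [630.8  -5.7  90.3]
top drawer_front 0.75 [267.4 227.7] z: [527.6   1.2  38. ] dep: [526.2   2.1  71.7]
top unit 0.78 [269.7 185.1] z: [627.5  -6.4   0. ] dep: [614.1  -3.4  90.1]
top jar_mid 0.75 [191.  185.9] z: [621.2 168.8  42. ] dep: [614.6 161.5  85.9]
top tube_mid 0.79 [338.4 189.9] z: [ 608.8 -156.6   44. ] dep: [ 603.5 -148.4   83. ]
top thermometer_mid 0.98 [174.4 239. ] z: [505.6 210.8   6. ] dep: [505.5 209.6  11.9]
top tin_mid 0.88 [369.3 183.9] z: [ 624.8 -232.1   22. ] dep: [ 621.6 -225.9   43.5]
top cup_mid 0.74 [244.8 125.6] z: [765.6  50.   16. ] dep: [769.1  50.4   4.6]
top roll_mid 0.82 [298.4 126.6] z: [763.4 -75.1  12. ] dep: [760.  -73.9  23.2]
```

View pics/s1.png

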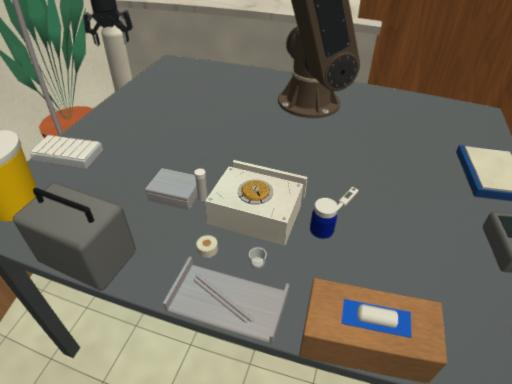

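View pics/t1.png

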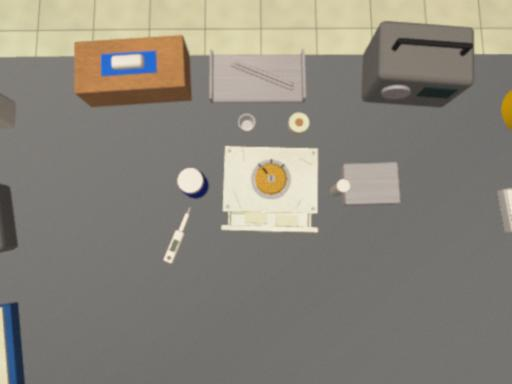

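```bash
cat > b.py <<'E'
from h import *
np.set_printoptions(precision=2,suppress=True)
p=viewer.capture("top")
K=np.array([[p["fx"],0,p["cx"]],[0,p["fy"],p["cy"]],[0,0,1]])
h,w=p["z_map"].shape;g=np.mgrid[0:h,0:w];px=np.stack([g[1].ravel(),g[0].ravel()],1).astype(float)
u=cv2.undistortPoints(px[:,None],K,np.array(p["dist"],float))[:,0]
Z=p["z_map"].ravel();X=(np.c_[u,np.ones(len(u))]*Z[:,None]-np.array(p["t"]))@np.array(p["R"])
m=(abs(X[:,0]-628)<160)&(abs(X[:,1]+5)<125)&(Z>0)
a=X[m&(abs(X[:,2]-79)<4)]; r=cv2.minAreaRect(a[:,:2].astype(np.float32));print("unit top",r,np.median(a[:,2]),len(a))
f=X[m&(abs(X[:,2]-71)<4)&(X[:,0]<545)];r=cv2.minAreaRect(f[:,:2].astype(np.float32));print("front",r,len(f),f.min(0),f.max(0))
c=X[m&(X[:,2]>87)&(X[:,2]<96)];print("core",cv2.minEnclosingCircle(c[:,:2].astype(np.float32)),np.median(c[:,2]),c.mean(0))
print(np.array([viewer.tip_of(p,"core_index")]))
cr=p["color"][135:245,205:335];cv2.imwrite("pics/c1.png",cv2.resize(cr,None,fx=5,fy=5,interpolation=cv2.INTER_CUBIC))
E
python3 b.py
```

```text
unit top ((610.4308471679688, -4.0724029541015625), (200.37413024902344, 178.6690216064453), 87.92898559570312) 77.97561561017841 5080
front ((525.6507568359375, -1.476470947265625), (203.17611694335938, 10.052602767944336), 87.98373413085938) 457 [ 518.08 -102.94   67.1 ] [532.99  99.99  74.75]
core ((630.0888061523438, -4.957433700561523), 33.05982971191406) 89.86922333599732 [629.12  -4.76  89.86]
[[{'position': [262.8, 166.5], 'p': 0.58}]]
```

View pics/c1.png

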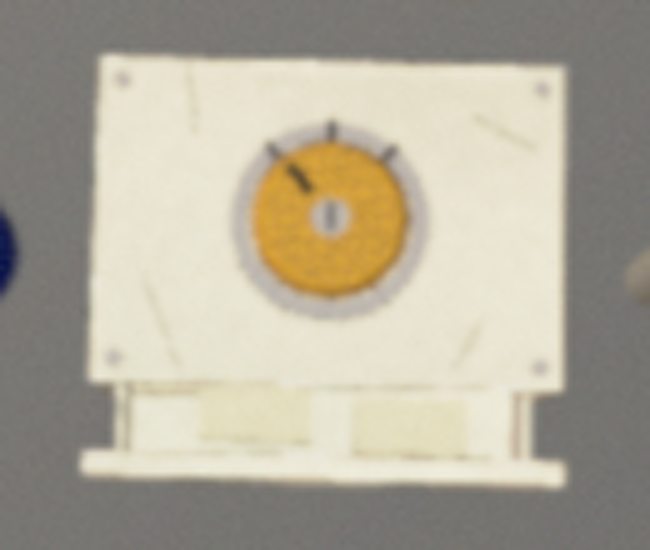

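```bash
python3 -c "
from bench import env
s=env.read_state();print(s['clock'],s['tool_pos'],s['ee_rot'],s['joints'],s['force'])"; python3 -m creep '[[0,0,0,0.15],[0,0,0,0.15],[0,0,0,0.15]]' 0
```

```text
1.2 [ 267.65431001 -619.64471876  231.29487575] [ 3.14156721e+00 -4.60260051e-06 -2.73379611e+00] [-8.74930532e-01  3.58621347e-01  1.19160242e-02 -2.99470881e-06
 -1.22411671e+00 -2.88068231e-01] [ 0.62360446 -0.66124543  0.91083082]
clock: 1.58
tool_pos: [267.7, -619.6, 231.3]
ee_rot: [3.142, -0.0, 3.094]
force: [-0.6, 0.5, 0.2]
grip_width: 32.3
grasp_force: 0.0
```

```bash
python3 -m creep '[[-0.0139,0.0448,0,-0.01],[-0.0139,0.0448,0,0],[-0.0139,0.0448,0,0],[-0.0139,0.0448,0,0],[-0.0139,0.0448,0,0],[-0.0139,0.0448,0,0],[-0.0139,0.0448,0,0],[-0.0139,0.0448,0,0],[-0.0139,0.0448,0,0],[-0.0139,0.0448,0,0],[-0.0139,0.0448,0,0],[-0.0139,0.0448,0,0],[-0.0139,0.0448,0,0],[-0.0139,0.0448,0,0],[0,0,0,0]]'
```

```text
clock: 3.45
tool_pos: [483.7, 3.3, 231.3]
ee_rot: [3.141, 0.0, 3.113]
force: [-1.1, 0.2, -0.1]
grip_width: 0.4
grasp_force: 0.0
```

```bash
python3 -m creep '[[0,-0.003,0.04,0.007],[0,0,0.04,0],[0,0,0.04,0],[0,0,0.04,0],[0,0,0.03,0],[0,0,0,0],[-0.01,0,0,0],[-0.01,0,0,0],[-0.005,0,0,0],[-0.005,0,0,0],[-0.005,0,0,0],[-0.005,0,0,0]]'
```

```text
clock: 4.95
tool_pos: [522.7, -3.8, 41.3]
ee_rot: [-3.141, -0.0, 3.102]
force: [-2.3, -0.2, 2.2]
grip_width: -0.1
grasp_force: 1.1
```

```bash
python3 -m creep '[[-0.004,0,0,0],[-0.004,0,0,0],[-0.004,0,0,0],[0,0,0,0]]'; python3 -m creep '[[-0.002,0,0,0],[-0.002,0,0,0],[0,0,0,0]]'
```

```text
clock: 5.45
tool_pos: [535.3, -4.1, 41.3]
ee_rot: [3.141, 0.001, 3.102]
force: [0.2, -0.5, 0.4]
grip_width: 0.5
grasp_force: 0.0
clock: 5.82
tool_pos: [536.3, -4.6, 40.8]
ee_rot: [-3.141, -0.004, 3.102]
force: [-8.7, 2.4, 4.4]
grip_width: -0.1
grasp_force: 4.4
```

```bash
python3 -m creep '[[-0.0015,0,0,0],[0,0,0,0]]'; python3 -m creep '[[0.01,0,0,0],[0.03,0,0,0],[0,0,-0.05,0],[0,0,-0.04,0],[0,0,0,0]]'; cat > c.py <<'E'
exec(open("b.py").read().split("cr=p")[0])
r=viewer.tip_of(p,"core_face");print(r[:1])
E
python3 c.py
```

```text
clock: 6.08
tool_pos: [536.2, -4.8, 40.5]
ee_rot: [-3.141, -0.007, 3.101]
force: [-14.3, 5.3, 7.7]
grip_width: 0.2
grasp_force: 6.8
clock: 6.7
tool_pos: [502.7, -2.1, 134.9]
ee_rot: [3.139, 0.008, 3.103]
force: [-0.1, 0.1, -1.0]
grip_width: 0.0
grasp_force: 0.0
unit top ((630.2003784179688, -4.894989013671875), (200.18312072753906, 139.1211700439453), 88.10653686523438) 77.9844140333115 3282Traceback (most recent call last):
  File "c.py", line 1, in <module>
    exec(open("b.py").read().split("cr=p")[0])
    ~~~~^^^^^^^^^^^^^^^^^^^^^^^^^^^^^^^^^^^^^^
  File "<string>", line 10, in <module>
    return umr_minimum(a, axis, None, out, keepdims, initial, where)
ValueError: zero-size array to reduction operation minimum which has no identity
```

```bash
python3 -m creep '[[-0.0369,-0.0016,0,0],[-0.0369,-0.0016,0,0],[-0.0369,-0.0015,0,0],[0,0,0,-0.13],[0,0,0,-0.13],[0,0,0,-0.128],[0,0,0.02,0],[0,0,0.015,0],[0,0,0,0]]' 0 40; python3 -m creep '[[0,0,0.003,0],[0,0,0.003,0],[0,0,0.001,0],[0,0,0,0]]'
```

```text
clock: 7.88
tool_pos: [609.4, -12.2, 94.1]
ee_rot: [3.141, -0.004, -2.793]
force: [0.2, -0.1, 0.3]
grip_width: -0.0
grasp_force: 0.0
clock: 8.38
tool_pos: [610.8, -11.9, 89.6]
ee_rot: [-3.142, 0.001, -2.793]
force: [-1.2, -0.4, 0.9]
grip_width: 0.2
grasp_force: 0.4
```

```bash
python3 -m creep '[[0,0,0.002,0],[0,0,0.001,0],[0,0,0,0]]'; python3 -m creep '[[0,0,0.001,0],[0,0,0,0],[0,0,0,0]]'
```

```text
clock: 8.75
tool_pos: [610.9, -11.9, 86.7]
ee_rot: [-3.141, 0.001, -2.793]
force: [-0.4, 0.3, 4.9]
grip_width: 0.3
grasp_force: 2.5
clock: 9.12
tool_pos: [610.9, -11.9, 85.9]
ee_rot: [-3.141, 0.001, -2.793]
force: [-1.7, -0.2, 5.9]
grip_width: -0.3
grasp_force: 3.1
```

```bash
python3 -m creep '[[0,0,0.001,0],[0,0,0,0],[-0.00005,0.00143,0,0.07],[-0.00005,0.00143,0,0.07],[-0.00005,0.00143,0,0.07],[-0.00005,0.00143,0,0.07],[-0.00005,0.00143,0,0.07],[0,0,0,0]]'; cat > d.py <<'E'
from h import *
p=viewer.capture("top");s=viewer.capture("scene")
for q in(p,s):
  for d in viewer.tip_of(q,"core_index")[:2]:
    w=world(q,d["position"],86);print(d,w,"cw from mid notch deg",-np.degrees(np.arctan2(w[1]+4.9,w[0]-630))-1.95)
f=lambda q,a:cv2.resize(q["color"][a[0]:a[1],a[2]:a[3]],(400,400),interpolation=cv2.INTER_CUBIC)
import sys;cv2.imwrite(sys.argv[1],np.hstack([f(p,(150,210,240,300)),f(s,(160,220,225,285))]))
E
python3 d.py pics/m1.png
```

```text
clock: 10.12
tool_pos: [610.0, -5.1, 85.2]
ee_rot: [-3.141, 0.001, 3.14]
force: [-1.1, -0.7, 6.5]
grip_width: -0.0
grasp_force: 3.6
{'position': [258.0, 193.2], 'p': 0.93} [638.12366643   4.24645282  86.        ] cw from mid notch deg -50.33926297004404
```

View pics/m1.png

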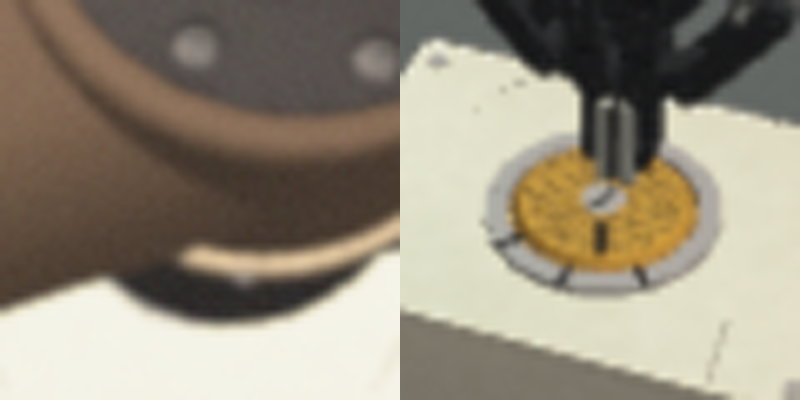

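The scene crop shows the index bar (600,240) about halfway between the unlocked notch (643,275) and the middle notch (565,275). The core follows the finger, so I'll continue with the second half.

```bash
python3 -m creep '[[-0.00005,0.00143,0,0.07],[-0.00005,0.00143,0,0.07],[-0.00005,0.00143,0,0.07],[-0.00005,0.00143,0,0.07],[-0.00005,0.00143,0,0.06],[0,0,0,0],[0,0,0,0]]'; python3 d.py pics/m2.png
```

```text
clock: 11.2
tool_pos: [611.6, 1.8, 85.3]
ee_rot: [3.141, 0.002, 2.801]
force: [0.2, -2.3, 7.0]
grip_width: -0.3
grasp_force: 3.5
{'position': [252.2, 195.0], 'p': 0.95} [648.39301668  -6.68421635  86.        ] cw from mid notch deg 3.5906468517393675
```

View pics/m2.png

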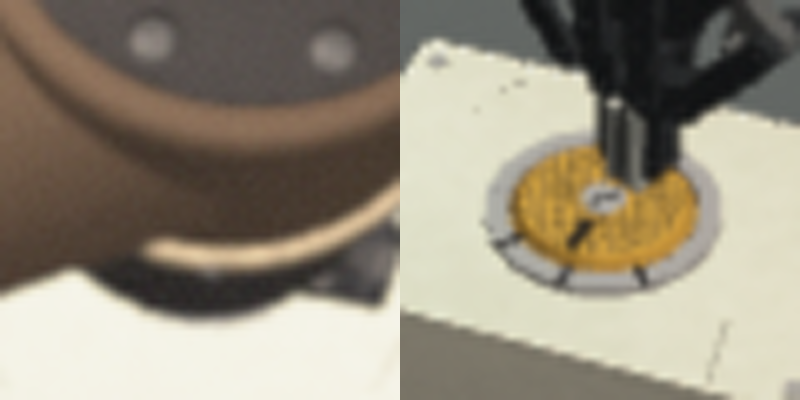

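The index bar (580,235) now lines up with the middle notch (565,275). I'll lift straight off.

```bash
python3 -m creep '[[0,0,-0.002,0],[0,0,-0.003,0],[0,0,-0.005,0],[0,0,-0.02,0],[0,0,-0.06,0],[0,0,-0.06,0],[0.04,0,0,0],[0.05,0,0,0],[0.05,0,0,0],[0,-0.06,0,0],[0,-0.06,0,0],[0,-0.06,0,0],[0,-0.06,0,0],[0,0,0,0],[0,0,0,0]]'; python3 d.py pics/m3.png; python3 a.py; python3 b.py 2>/dev/null
```

```text
clock: 13.28
tool_pos: [398.1, -177.3, 234.2]
ee_rot: [3.141, -0.0, 2.799]
force: [-0.1, 0.6, -0.5]
grip_width: -0.0
grasp_force: 0.0
{'position': [272.0, 164.2], 'p': 0.55} [659.32394398  -9.05004739  86.        ] cw from mid notch deg 6.10524324745129
{'position': [252.8, 195.2], 'p': 0.9} [648.60037784  -5.13527203  86.        ] cw from mid notch deg -1.2253171161261998
13.475 [ 398.8 -176.2  234.2] [ 3.1 -0.   2.8] 0.12719204541486961
scene core_face 0.73 [253.4 188.6] z: [630.4  -9.7  90. ] dep: [632.1  -9.2  91.6]
scene core_index 0.76 [254.5 196.6] z: [656.    1.5  90. ] dep: [656.1   1.5  90.1]
scene drawer_front 0.54 [208.  244.8] z: [783.8 -64.   38. ] dep: [775.3 -68.7  26.5]
scene unit 0.96 [256.4 217. ] z: [634.   -0.4   0. ] dep: [697.9  20.   69.5]
scene jar_mid 0.96 [319.7 219. ] z: [631.8 156.   42. ] dep: [650.8 157.3  61.4]
scene tube_mid 0.72 [200.7 179.7] z: [ 592.1 -168.3   44. ] dep: [ 620.7 -152.4   71.2]
scene thermometer_mid 0.52 [344.8 200. ] z: [506.5 204.5   6. ] dep: [513.8 204.4  12.5]
scene tin_mid 0.55 [174.5 183.8] z: [ 607.  -240.8   22. ] dep: [ 62
[... 430 characters left out ...]
p unit 0.72 [245.7 123.2] z: [776.3  48.3   0. ] dep: [775.   48.2   4.2]
top jar_mid 0.79 [192.7 183.4] z: [626.7 165.1  42. ] dep: [620.  158.1  85.1]
top tube_mid 0.73 [341.3 188.3] z: [ 612.3 -163.1   44. ] dep: [ 606.1 -153.6   88.1]
top thermometer_mid 0.78 [173.7 243. ] z: [496.7 212.2   6. ] dep: [496.6 210.8  13.1]
top tin_mid 0.6 [367.1 185.7] z: [ 620.7 -226.9   22. ] dep: [ 617.4 -220.4   44.9]
top cup_mid 0.77 [245.2 124.5] z: [768.2  49.1  16. ] dep: [772.2  49.5   3. ]
top roll_mid 0.62 [296.3 123.2] z: [771.6 -70.4  12. ] dep: [767.3 -68.9  25.9]
unit top ((629.6322631835938, -4.8397216796875), (200.2287139892578, 140.52915954589844), 88.05533599853516) 77.98836974416966 5073
```

View pics/m3.png

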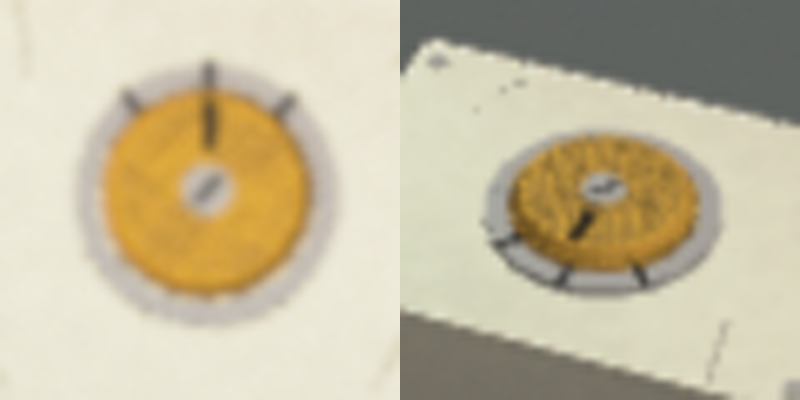

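View pics/t1.png

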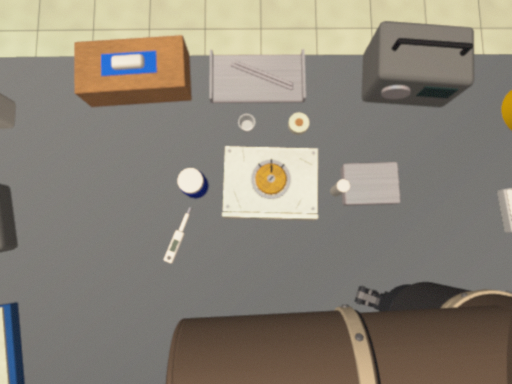

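The index bar lies exactly on the middle notch and the bystanders haven't moved. I'll measure the drawer's front against the 81 mm it must be.

```bash
python3 - <<'E'
src=open("b.py").read().split('f=X[m')[0];exec(src)
f=X[m&(abs(X[:,2]-71)<3)&(X[:,0]>535)&(X[:,0]<565)]
r=cv2.minAreaRect(f[:,:2].astype(np.float32));print(r,len(f))
e=np.array([np.cos(-.0345),np.sin(-.0345)]);print("front edge rel. axis",np.percentile((f[:,:2]-[629.8,-4.9])@e,[1,5,50]))
E
```

```text
unit top ((627.3048706054688, -4.726356506347656), (200.2967529296875, 144.64694213867188), 87.9447250366211) 77.979853988099 5078
((554.126220703125, -2.8631515502929688), (201.72560119628906, 11.283069610595703), 88.00470733642578) 442
front edge rel. axis [-81.25 -80.97 -76.47]
```

The drawer's front face is 81 mm in front of the axis, so the drawer is fully shut.

```bash
python3 -c "
from bench import sign_off
print(sign_off())"
```

```text
the job is handed in; nothing more can be done
None
```

The drawer is fully shut, the core is turned one click so its index bar points at the middle notch, the hand is clear, the bystanders show no movement in the camera images, and the job was handed in at about 14 s.

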